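Turn the enamel panel over and clip it in the photo stand

TASK

Lift the enamel panel out of the wooden drying rack, where it leans with its plain metal back showing, and turn it so that its painted side faces outwards in the green photo stand, grooved foot down. Slide it in behind the brass spring clip, roughly centred, and press it gently down until the clip snaps into the groove and the foot rests fully home on the ledge; then let go, without dropping the panel or disturbing anything else.

Things in the scene. Friction and masses are not known exactly. Their poses are not given: they have to be found in the camera images.
- panel_center (a point): Centre of the loose aluminium panel: 120 mm wide (its y), 125 mm tall (its z, foot at -z), 12 mm thick (its x), 0.2 to 0.45 kg. +x points out of the painted side (blue, with a yellow and red flower), -x out of the plain metal back with two dark strips; +z to its top edge. It starts in the rack, foot on the ledge, painted side against the backrest. Its top 55 mm are free on both faces.
- panel_foot (a point): Middle of the panel's foot edge, 62.5 mm below its centre; same axes. From 14 to 30 mm above the foot edge a groove 3 mm deep runs right across both faces, for the clip's nose; the rest has the full 12 mm thickness.
- rack_seat (a point): Fixed wooden drying rack: where its ledge meets the backrest, midway along, 45 mm above the table. +x points out of the backrest (away from the robot and upwards), y along the ledge, +z up the backrest's slope, which leans back 35 degrees from vertical, towards the robot. Backrest 130 mm wide, 65 mm up the slope; ledge 23 mm deep, with a lip 14 mm high at its front.
- stand_seat (a point): Fixed green steel photo stand: where its ledge meets the backrest, midway along, 45 mm above the table. +x points out of the backrest, the way the painted side must face (away from the robot and upwards), y along the ledge, +z up the backrest's slope, which leans back 25 degrees from vertical, towards the robot. Backrest 100 mm wide, 65 mm up the slope; ledge 17 mm deep.
- clip_nose (a point): Nose of the brass spring clip in front of the stand's ledge (clip 54 mm wide, centred): 18 mm up the slope from the ledge, 9.5 mm out from the backrest when closed. From it a lead-in flares up to 43 mm up the slope, 21 mm out. A panel let in from above stops with its foot some 25 mm above the ledge; about 5 to 15 N down the slope pushes it past the nose to the ledge.
- panel: The same panel; this origin lies on its foot edge, at the painted side, midway along; its axes are not those of panel_center.
- stand: The same photo stand; origin under it on the table, 45 mm below stand_seat.
- jaw (a joint): Brass spring clip of the stand: how far it is pushed out from the backrest, in m; 0 = closed (as at the start and again once it has snapped into the groove), 0.0025 with the full thickness of the panel in it.
- jar: Bystander, to be left alone: amber glass jar, 60 mm wide, 75 mm tall; origin at the middle of its underside.
- pot: Bystander, to be left alone: white cup, 70 mm wide, 70 mm tall; origin at the middle of its underside.
- brush: Bystander, to be left alone: brush lying down, 160 mm long.
- block: Bystander, to be left alone: cork sanding block, 75 x 50 x 30 mm; origin at the middle of its underside.
- driver: Bystander, to be left alone: screwdriver lying down, 170 mm long.
- tin: Bystander, to be left alone: red round tin, 80 mm wide, 35 mm tall; origin at the middle of its underside.
- bottle: Bystander, to be left alone: white plastic bottle, 56 mm wide, 150 mm tall; origin at the middle of its underside.
Things that resemble listed ones, but are neither listed nor needed, are in the scene too. What is shaped like the stand but purple is not meant.

How it is judged:
By the outcome, as a careful person would: the job done as asked, in the order asked, and still so for the second after the job is handed in, with the robot touching nothing.
It also fails if it takes over 46 s, if anything falls off the work surface, if the arm or the gripper's body presses on something with over 40 N, if the wrist force passes 120 N, or if a joint passes its speed limit or range.

ROBOT

A 7-joint arm with a two-finger parallel gripper is mounted at the origin on the work surface. World frame = base frame: x ahead of the robot, y to its left, z up, the work surface at z = 0. Lengths are in m, angles in rad, forces in N, time in s.
With the tool pointing down it reaches from about 0.425 to 0.875 m from the base axis. Payload 8.4 kg.
Tool frame: the origin (TCP) lies between the finger pads; the fingertips stand 8 mm ahead of it and the grasp point (between the pads) lies 11 mm behind it; z points along the fingers, y is the line along which they close (so a half turn about z gives the same grasp; the last joint's range is limited). The gripper opens to 87 mm and grips with 3 to 60 N. Pads are 19 mm wide; open, the fingers measure 117 mm over their backs; the gripper's body (75 mm by 190 mm) begins 51 mm behind the grasp point.
Start: joints at [-1.298, 0.333, 0.04, 1.465, -0.013, 1.343, -0.059], TCP at [0.236, 0.606, 0.231] pointing down, gripper open.
Joint ranges: [-2.58, 2.58], [-0.38, 2.09], [-1.3, 1.39], [0.25, 2.4], [-1.5, 4.64], [0.08, 2.09], [-2.65, 2.65]. Speed limits (rad/s): [2.22, 2.22, 2.79, 2.79, 3.14, 3.14, 3.14].

INTERFACE

Orientations are given as a rotation vector (axis times angle).
In Python, from plant import env gives the robot as it stands.
- The arm moves only by the tool servo_tool, never from a script. Its argument "increments" is a list of rows, each a list of 7 numbers: the turn, a rotation vector about the tool's x, y, z in units of 6 degrees (1.0 is 6 degrees), then the shift along the tool's x, y, z in units of 30 mm (1.0 is 30 mm), then the opening, from -1 (shut) to 1 (fully open), so that 0 is half open. In form: [[wx, wy, wz, x, y, z, grip], ...]. A call has 1 to 20 rows; each row shifts and turns the commanded pose from where the row before left it, along the tool's axes as they then stand; what a row does not reach is not made up. A row lasts 1/10 s, in which the tool goes at most 50 mm and 8.59 degrees, less where a joint would pass 70% of its speed; a pose out of reach is approached as far as the arm can. A call is refused whole if a number of a shift passes 1 or a number of a turn 1, either way. A call with a gripper value outside its range is refused whole. The fingers move at their own pace and stop on an object; "squeeze" is the grip in N (left out, the last holds). Time passes only in rows, so rows that do not move let the fingers close. It gives the time, the measured TCP pose, the force, the opening and the grip force at its end, in the units of the state.
- env.sense(): the state, without advancing time (a new reading comes with each control period).
- env.camera(name): name is "side" or "top"; returns (picture, depth): 480x640x3 uint8, red, green, blue; 480x640 float32, m along the optical axis (not along the pixel's ray), 0 where there is no reading.
- env.camera_info(name): a dict with "fx", "fy", "cx", "cy" (pixels), "extrinsics" (4x4, takes a point from world to camera coordinates). Camera axes: x right, y down, z forward; pixel columns grow to the right and rows downward; lengths in m; the calibration is good to about 2 mm. A picture is of the moment at which its call begins. camera_info takes no time and is no camera call.
- env.hand_in(): hands the job in; it is judged then, once.
The state is a dict: "clock": time; "qpos": joint angles; "joint_velocities": joint speeds; "effort": joint torques, N m; "eef_pos": TCP position; "tool_rot": TCP orientation; "force": force on the tool from outside, world axes, zero at the start; "torque": the same for the moment, N m; "finger_gap": finger opening in m; "grasp_force": force on a finger pad.
Only numpy, scipy, OpenCV 4.12 (cv2) and the standard library are available. Lean on these libraries where they do the work, as an engineer would, in place of code of your own. Each camera call takes 0.05 s, during which the arm holds its last target. There are 200 camera calls.

## Working session

There is one attempt and no reset: what is moved stays moved. The work goes in short steps, Python scripts to look and compute and a tool call to move; the robot and the scene stay as the last step left them, time stands still between calls to the robot, and variables do not carry over. Pictures are saved under pics/ and viewed, at most 10 in all, crops included, and the job is handed in when it is done.

Besides the shell and the picture viewer there is one more tool, called after "Call:" by a JSON object that holds its "op" and its "data", one argument or row to a line. servo_tool: Moves the arm, as the interface text tells. Its arguments: {"type":"object","properties":{"increments":{"type":"array","items":{"type":"array","items":{"type":"number"}}},"squeeze":{"type":"number"}},"required":["increments"]}

```bash
mkdir -p pics; ls; cat > h.py <<'E'
import numpy as np, cv2
from plant import env
from scipy.spatial.transform import Rotation as R
def snap(n,f):
    p,d=env.camera(n); cv2.imwrite('pics/'+f+'.png',p[:,:,::-1]); np.savez('/tmp/'+f+'.npz',p=p,d=d); return p,d
def world(n,d):
    i=env.camera_info(n); v,u=np.mgrid[:480,:640]
    P=np.stack([(u-i['cx'])/i['fx']*d,(v-i['cy'])/i['fy']*d,d],-1); E=np.array(i['extrinsics'])
    return (P-E[:3,3])@E[:3,:3]
E
python3 - <<'E'
from h import *
for n in('top','side'):
    snap(n,n+'0'); print(n,env.camera_info(n))
print(env.sense())
E
```

```text
pics
top {'fx': 620.1127941748704, 'fy': 620.1127941748704, 'cx': 317.80733084505016, 'cy': 236.40258216360283, 'extrinsics': array([[-0.01819512, -0.99981131, -0.00680349, -0.0259912 ],
       [-0.99619289,  0.01870866, -0.08514524,  0.57675075],
       [ 0.08525645,  0.00522836, -0.99634532,  1.5395719 ],
       [ 0.        ,  0.        ,  0.        ,  1.        ]])}
side {'fx': 551.180041019886, 'fy': 551.180041019886, 'cx': 314.4649776882293, 'cy': 240.58963206918244, 'extrinsics': array([[ 0.94898947, -0.31485269,  0.01693436, -0.5402454 ],
       [-0.20915528, -0.66878157, -0.71343204,  0.13411494],
       [ 0.23595139,  0.67349758, -0.70051977,  1.43775432],
       [ 0.        ,  0.        ,  0.        ,  1.        ]])}
{'clock': 0.1, 'qpos': array([-1.29823729,  0.33386301,  0.03986488,  1.46617732, -0.01341538,
        1.3433016 , -0.05849729]), 'joint_velocities': array([ 9.62542371e-04, -3.30420285e-03, -1.51748376e-03, -2.46680364e-03,
       -5.42942169e-04,  1.43424999e-04, -3.85867264e-05]), 'effort': array([ 3.56886987e-03, -6.57820487e+01,  1.33985583e+00, -4.04701674e+01,
       -5.96530410e-02,  4.11966350e-02,  1.29628534e-04]), 'eef_pos': array([0.23597911, 0.60520831, 0.22973607]), 'tool_rot': array([-5.80577814e-01, -3.08728274e+00,  2.31013996e-03]), 'force': array([ 0.14404717,  0.48753991, -0.01694823]), 'torque': array([ 0.02135315, -0.01351497, -0.00067153]), 'grasp_force': 0.0, 'finger_gap': 0.08755221715814525}
```

View pics/top0.png

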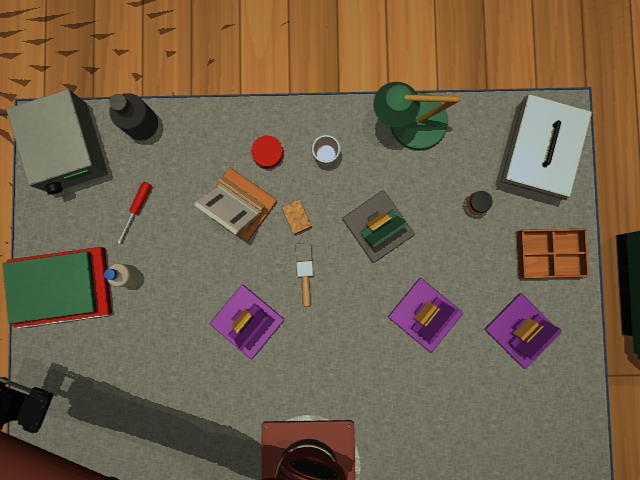

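View pics/side0.png

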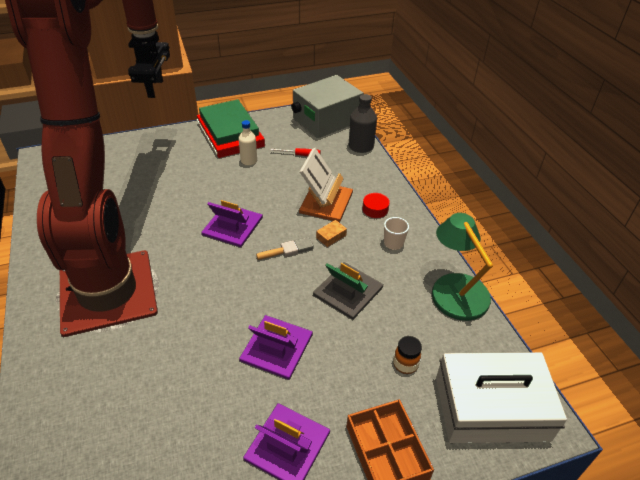

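```bash
python3 - <<'E'
from h import *
a=np.load('/tmp/top0.npz');p,d=a['p'],a['d']
b=np.load('/tmp/side0.npz');q=b['p']
c1=cv2.resize(p[150:280,180:430],None,fx=3.2,fy=2.25*1.42)[:, :, ::-1][:300*2]
big=np.vstack([cv2.resize(p[155:275,185:425],(800,400))[:300*2],])
c=cv2.resize(q[140:325,290:400],None,fx=3.2,fy=3.2); c=np.hstack([cv2.resize(p[160:270,190:300],(352,352)),cv2.resize(p[180:270,330:425],(371,352))])
cv2.imwrite('pics/crop1.png',c[:,:,::-1])
W=world('top',d)
hsv=cv2.cvtColor(p,cv2.COLOR_RGB2HSV)
def plane(P):
    P=P.copy()
    for _ in range(5):
        m=P.mean(0);n=np.linalg.svd(P-m)[2][2];n*=np.sign(n[2]);r=(P-m)@n;P=P[abs(r)<max(.002,2*r.std())]
    return P,m,n,r.std()
# panel: greyish bright pixels in region with z>0.06
m=np.zeros((480,640),bool);m[160:245,190:280]=1
pm=m&(hsv[...,1]<60)&(W[...,2]>.05)
P,c0,n,s=plane(W[pm]);print('panel',pm.sum(),len(P),c0,n,s, 'tilt',np.degrees(np.arcsin(n[2])),'yaw',np.degrees(np.arctan2(n[1],n[0])))
np.save('/tmp/panel.npy',P)
m[:]=0;m[185:265,340:420]=1
gm=m&(hsv[...,0]>60)&(hsv[...,0]<90)&(hsv[...,1]>100)&(W[...,2]>.03)
print('green',gm.sum(),W[gm].min(0),W[gm].max(0))
bm=m&(hsv[...,0]>12)&(hsv[...,0]<30)&(hsv[...,1]>130)&(W[...,2]>.03)
print('brass',bm.sum(),W[bm].mean(0))
P,c0,n,s=plane(W[gm]);print('stand',len(P),c0,n,s,'tilt',np.degrees(np.arcsin(n[2])),'yaw',np.degrees(np.arctan2(n[1],n[0])))
print('tool',R.from_rotvec(env.sense()['tool_rot']).as_matrix())
E
```

```text
panel 1666 1621 [0.63614567 0.17533364 0.1371323 ] [ 0.91737814 -0.38991084  0.07991793] 0.020580781169769243 tilt 4.583848299803246 yaw -23.026821369574122
green 640 [ 0.44282364 -0.24881032  0.03915499] [ 0.63633132 -0.04482597  1.58287601]
brass 212 [ 0.60839853 -0.18495681  0.06692477]
stand 580 [ 0.58136145 -0.19701153  0.09121679] [0.88203646 0.46909229 0.04431826] 0.010237803014281163 tilt 2.5400811955138787 yaw 28.005326747061712
tool [[-9.31686797e-01  3.63262301e-01 -4.61670162e-04]
 [ 3.63262585e-01  9.31685734e-01 -1.40973221e-03]
 [-8.19710630e-05 -1.48113639e-03 -9.99998900e-01]]
```

View pics/crop1.png

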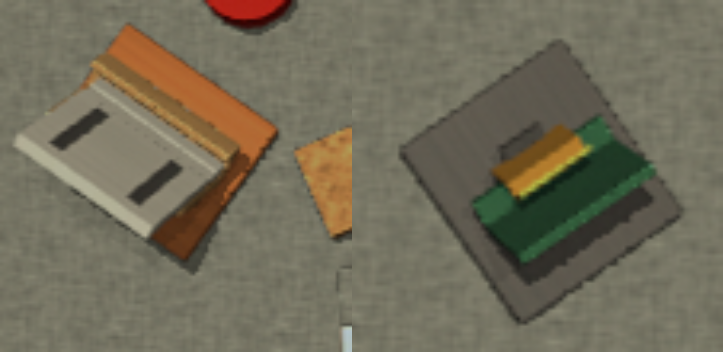

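Crop: left, the rack with the panel, metal back with two dark strips up (only such panel, top-image ~(235,205)). Right, the green stand with brass clip (~(380,225)); the look-alikes at (247,320), (427,315), (523,330) are purple, so not meant.

```bash
cat > fit.py <<'E'
from h import *
def ransac(P,th=.004,tilt=None,N=3000):
    g=np.random.default_rng(0);best=None;bi=0
    for _ in range(N):
        a=P[g.choice(len(P),3,replace=False)];n=np.cross(a[1]-a[0],a[2]-a[0]);l=np.linalg.norm(n)
        if l<1e-6: continue
        n/=l;n*=np.sign(n[2]) or 1
        if tilt is not None and abs(np.degrees(np.arcsin(n[2]))-tilt)>10: continue
        i=abs((P-a[0])@n)<th
        if i.sum()>bi: bi=i.sum();best=i
    Q=P[best];m=Q.mean(0);n=np.linalg.svd(Q-m)[2][2];n*=np.sign(n[2])
    return best,m,n
def frame(n):
    y=np.cross([0,0,1],n);y/=np.linalg.norm(y);return np.stack([n,y,np.cross(n,y)])  # rows x,y,z
def rep(name,P,tilt):
    i,m,n=ransac(P,tilt=tilt);F=frame(n);L=(P[i]-m)@F.T
    print(name,len(P),i.sum(),'m',m.round(4),'tilt',np.degrees(np.arcsin(n[2])).round(2),'yaw',np.degrees(np.arctan2(n[1],n[0])).round(2),'res',L[:,0].std().round(4),'y',np.percentile(L[:,1],[0,1,99,100]).round(4),'z',np.percentile(L[:,2],[0,1,99,100]).round(4))
    return m,F
if __name__=='__main__':
  for cam,rp,rs in(('top',(160,245,190,280),(185,265,340,420)),('side',(145,215,295,360),(255,310,315,380))):
    a=np.load(f'/tmp/{cam}0.npz');p,d=a['p'],a['d'];W=world(cam,d);hsv=cv2.cvtColor(p,cv2.COLOR_RGB2HSV)
    ok=(W[...,2]>.045)&(W[...,2]<.25)&(d>0)
    def box(r): m=np.zeros((480,640),bool);m[r[0]:r[1],r[2]:r[3]]=1;return m
    m=box(rp)&(hsv[...,1]<60)&ok;rep(cam+' panel',W[m],35)
    s=box(rs);g=s&(hsv[...,0]>60)&(hsv[...,0]<90)&(hsv[...,1]>80)&ok;rep(cam+' stand',W[g],25)
    b=s&(hsv[...,0]>12)&(hsv[...,0]<30)&(hsv[...,1]>130)&ok;print('brass',b.sum(),np.median(W[b],0))
E
python3 fit.py
```

```text
top panel 1644 1433 m [0.6424 0.178  0.1084] tilt 34.6 yaw -36.21 res 0.0018 y [-0.0603 -0.0588  0.0596  0.0616] z [-0.0724 -0.0681  0.0601  0.0624]
top stand 630 526 m [ 0.5832 -0.2003  0.0791] tilt 27.95 yaw 33.29 res 0.0018 y [-0.0505 -0.0496  0.048   0.049 ] z [-0.0413 -0.039   0.0322  0.0332]
brass 204 [ 0.60742472 -0.18499178  0.06883845]
side panel 1007 852 m [0.6375 0.1761 0.1096] tilt 34.04 yaw -36.55 res 0.0019 y [-0.0612 -0.0566  0.0661  0.0705] z [-0.065  -0.0606  0.0569  0.0594]
side stand 332 288 m [ 0.578  -0.2088  0.0843] tilt 22.22 yaw 34.0 res 0.0017 y [-0.0458 -0.0451  0.051   0.054 ] z [-0.0428 -0.0399  0.0244  0.0252]
brass 165 [ 0.59897682 -0.19229783  0.08211821]
```

```bash
cat > plan.py <<'E'
from h import *
from scipy.linalg import logm,expm
def nrm(yaw,tilt):
    y,t=np.radians([yaw,tilt]);return np.array([np.cos(t)*np.cos(y),np.cos(t)*np.sin(y),np.sin(t)])
def fr(yaw,tilt):
    n=nrm(yaw,tilt);y=np.cross([0,0,1],n);y/=np.linalg.norm(y);return n,y,np.cross(n,y)
def toolrot(y,z): return np.stack([np.cross(y,z),y,z],1)
def T(Rm,p): M=np.eye(4);M[:3,:3]=Rm;M[:3,3]=p;return M
def cur():
    s=env.sense();return T(R.from_rotvec(s['tool_rot']).as_matrix(),s['eef_pos'])
def rows(A,B,N=None,lab=''):
    D=np.linalg.inv(A)@B;w=R.from_matrix(D[:3,:3]).as_rotvec()
    # same shift each row in the then-current tool axes: sum_k r^k t = d
    a=np.degrees(np.linalg.norm(w))/6
    for n in ([N] if N else range(1,200)):
        r=R.from_rotvec(w/n);S=sum((r**k).as_matrix() for k in range(n))
        t=np.linalg.solve(S,D[:3,3])
        if N or (max(abs(np.degrees(w/n)/6).max(),a/n,abs(t/.03).max()) <.95): break
    print(lab,n,'rows',np.round(np.r_[np.degrees(w/n)/6,t/.03],3).tolist())
# measured geometry
RY,RT=-36.3,35
nr,yr,zr=fr(RY,RT)
m=np.array([.6424,.178,.1084]);top=m+.0605*zr-.006*nr
m2=np.array([.6375,.1761,.1096]);top2=m2+.058*zr-.006*nr
Rg=toolrot(-nr,-zr)
SY,ST=33.5,25
ns,ys,zs=fr(SY,ST)
E
python3 - <<'E'
from plan import *
print('top',top,top2)
tp=(top+top2)/2
g=tp-.034*zr; print('grasp',g,'foot z',(tp-.125*zr)[2],'expected',.045+.006*nr[2])
A=cur();up=T(Rg,g+.12*zr+[0,0,.1]);pre=T(Rg,g+.06*zr)
rows(A,up,lab='to up');rows(up,pre,lab='to pre')
E
```

```text
top [0.61047211 0.20145336 0.15451724] [0.60672777 0.19870445 0.15366936]
grasp [0.62431683 0.1885337  0.12624213] foot z 0.05169929446989252 expected 0.048441458618106274
to up 18 rows [0.275, -0.212, -0.671, -0.483, -0.903, 0.117]
to pre 5 rows [0.0, 0.0, -0.0, -0.0, 0.382, 0.946]
```

Call:
{"op": "servo_tool", "data": {
  "increments": [
    [0.275,-0.212,-0.671,-0.483,-0.903,0.117,1],
    [0.275,-0.212,-0.671,-0.483,-0.903,0.117,1],
    [0.275,-0.212,-0.671,-0.483,-0.903,0.117,1],
    [0.275,-0.212,-0.671,-0.483,-0.903,0.117,1],
    [0.275,-0.212,-0.671,-0.483,-0.903,0.117,1],
    [0.275,-0.212,-0.671,-0.483,-0.903,0.117,1],
    [0.275,-0.212,-0.671,-0.483,-0.903,0.117,1],
    [0.275,-0.212,-0.671,-0.483,-0.903,0.117,1],
    [0.275,-0.212,-0.671,-0.483,-0.903,0.117,1],
    [0.275,-0.212,-0.671,-0.483,-0.903,0.117,1],
    [0.275,-0.212,-0.671,-0.483,-0.903,0.117,1],
    [0.275,-0.212,-0.671,-0.483,-0.903,0.117,1],
    [0.275,-0.212,-0.671,-0.483,-0.903,0.117,1],
    [0.275,-0.212,-0.671,-0.483,-0.903,0.117,1],
    [0.275,-0.212,-0.671,-0.483,-0.903,0.117,1],
    [0.275,-0.212,-0.671,-0.483,-0.903,0.117,1],
    [0.275,-0.212,-0.671,-0.483,-0.903,0.117,1],
    [0.275,-0.212,-0.671,-0.483,-0.903,0.117,1],
    [0,0,0,0,0,0,1],
    [0,0,0,0,0,0,1]
  ]
}}

```text
clock: 2.1
eef_pos: [0.5683, 0.2292, 0.3244]
tool_rot: [-1.245, 2.467, -0.774]
force: [0.0, -0.2, -0.3]
finger_gap: 0.0871
grasp_force: 0.0
```

```bash
python3 - <<'E'
from plan import *
tp=(top+top2)/2;g=tp-.034*zr
print(env.sense()['qpos'].round(2),env.sense()['clock']);rows(cur(),T(Rg,g+.06*zr),lab='pre')
E
```

```text
[-1.    0.08  0.2   1.72  0.61  1.31  1.56] 2.1
pre 5 rows [0.003, -0.0, -0.005, -0.002, 0.379, 0.947]
```

Call:
{"op": "servo_tool", "data": {
  "increments": [
    [0,0,0,0,0.38,0.95,1],
    [0,0,0,0,0.38,0.95,1],
    [0,0,0,0,0.38,0.95,1],
    [0,0,0,0,0.38,0.95,1],
    [0,0,0,0,0.38,0.95,1],
    [0,0,0,0,0,0,1]
  ]
}}

```text
clock: 2.7
eef_pos: [0.5944, 0.2072, 0.171]
tool_rot: [-1.25, 2.47, -0.779]
force: [-0.2, -0.3, 0.2]
finger_gap: 0.087
grasp_force: 0.0
```

```bash
python3 - <<'E'
from plan import *
p,_=snap('top','top1');q,_=snap('side','side1')
c=np.hstack([cv2.resize(p[140:270,170:300],(400,400)),cv2.resize(q[90:230,270:410],(400,400))]);cv2.imwrite('pics/crop2.png',c[:,:,::-1])
tp=(top+top2)/2;g=tp-.034*zr
rows(cur(),T(Rg,g),lab='grasp')
E
```

```text
grasp 3 rows [0.004, 0.001, -0.002, 0.001, -0.004, 0.672]
```

View pics/crop2.png

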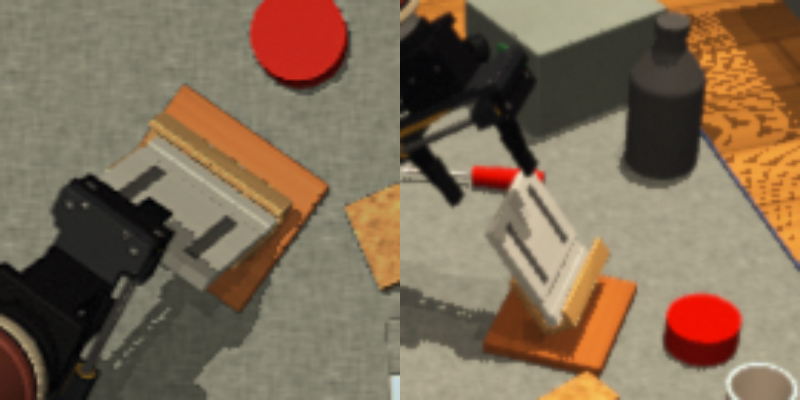

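The view shows the open fingers straddling the panel's top edge, midway between the dark strips (~(160,225) in the crop). Going down and gripping.

Call:
{"op": "servo_tool", "data": {
  "increments": [
    [0,0,0,0,0,0.67,1],
    [0,0,0,0,0,0.67,1],
    [0,0,0,0,0,0.67,1],
    [0,0,0,0,0,0,1]
  ]
}}

```text
clock: 3.2
eef_pos: [0.6249, 0.1877, 0.1262]
tool_rot: [-1.245, 2.466, -0.776]
force: [-0.6, -0.5, 0.9]
finger_gap: 0.087
grasp_force: 0.0
```

Call:
{"op": "servo_tool", "data": {
  "increments": [
    [0,0,0,0,0,0,0],
    [0,0,0,0,0,0,-0.4],
    [0,0,0,0,0,0,-0.6],
    [0,0,0,0,0,0,-1],
    [0,0,0,0,0,0,-1],
    [0,0,0,0,0,0,-1],
    [0,0,0,0,0,0,-1]
  ],
  "squeeze": 10
}}

```text
clock: 3.9
eef_pos: [0.6248, 0.1885, 0.1261]
tool_rot: [-1.246, 2.465, -0.775]
force: [0.2, -0.3, 1.0]
finger_gap: 0.0392
grasp_force: 0.0
```

Call:
{"op": "servo_tool", "data": {
  "increments": [
    [0,0,0,0,0,0,-1],
    [0,0,0,0,0,0,-1],
    [0,0,0,0,0,0,-1],
    [0,0,0,0,0,0,-1],
    [0,0,0,0,0,0,-1],
    [0,0,0,0,0,0,-1]
  ]
}}

```text
clock: 4.5
eef_pos: [0.6247, 0.1885, 0.126]
tool_rot: [-1.246, 2.465, -0.775]
force: [-0.0, 0.9, -0.6]
finger_gap: 0.0119
grasp_force: 10.0
```

Call:
{"op": "servo_tool", "data": {
  "increments": [
    [0,0,0,0,0,0,-1],
    [0,0,0,0,0,0,-1],
    [0,0,0,0,-0.05,-0.2,-1],
    [0,0,0,0,-0.03,-0.4,-1],
    [0,0,0,0,0,-0.6,-1],
    [0,0,0,0,0,-0.6,-1],
    [0,0,0,0,0,-0.6,-1],
    [0,0,0,0,0,-0.6,-1],
    [0,0,0,0,0,-0.6,-1],
    [0,0,0,0,0,0,-1]
  ],
  "squeeze": 40
}}

```text
clock: 5.5
eef_pos: [0.5762, 0.2262, 0.2187]
tool_rot: [-1.246, 2.461, -0.771]
force: [0.4, 0.3, -2.9]
finger_gap: 0.0116
grasp_force: 40.0
```

```bash
python3 - <<'E'
from plan import *
# stand fits: top and side
mt=np.array([.5832,-.2003,.0791]);ms=np.array([.578,-.2088,.0843])
for nm,m,zt,yc in(('top',mt,.0327,-.0008),('side',ms,.0248,.003)):
    e=m+yc*ys+zt*zs; print(nm,'edge',e,'seat',e-.065*zs, 'to z=.045', e-zs*(e[2]-.045)/zs[2])
p,_=snap('top','top2');q,_=snap('side','side2')
c=np.hstack([cv2.resize(p[120:270,170:320],(400,400)),cv2.resize(q[70:220,270:420],(400,400))]);cv2.imwrite('pics/crop3.png',c[:,:,::-1])
print(env.sense()['qpos'].round(2))
E
```

```text
top edge [ 0.57211757 -0.20859467  0.10873626] seat [ 0.59502457 -0.19343285  0.04982626] to z=.045 [ 0.59690124 -0.19219071  0.045     ]
side edge [ 0.56760429 -0.21208316  0.10677643] seat [ 0.59051129 -0.19692134  0.04786643] to z=.045 [ 0.59162589 -0.19618361  0.045     ]
[-0.98  0.16  0.22  1.86  0.64  1.11  1.45]
```

View pics/crop3.png

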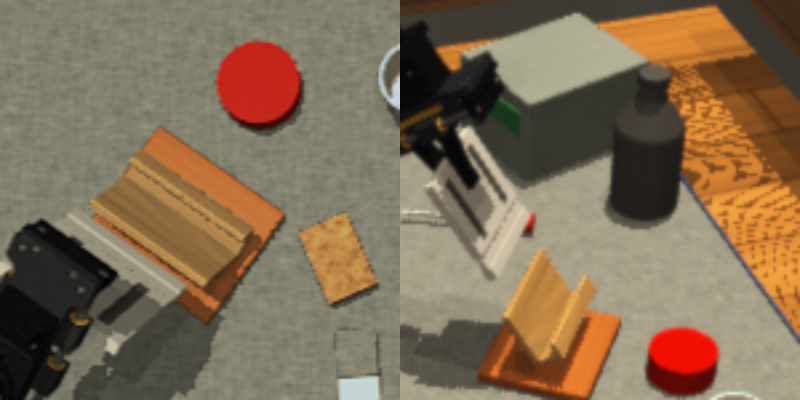

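```bash
python3 - <<'E'
from plan import *
from fit import ransac,frame
Tc=cur();tn=-Tc[:3,1];tz=-Tc[:3,2]
for cam,r in(('top',(195,270,190,245)),('side',(110,180,280,325))):
    a=np.load(f'/tmp/{cam}2.npz');p,d=a['p'],a['d'];W=world(cam,d);hsv=cv2.cvtColor(p,cv2.COLOR_RGB2HSV)
    m=np.zeros((480,640),bool);m[r[0]:r[1],r[2]:r[3]]=1
    rel=(W-Tc[:3,3]);m&=(hsv[...,1]<60)&(hsv[...,2]>100)&(d>0)&(np.linalg.norm(rel,axis=2)<.13)&(abs(rel@tn)<.02)
    P=W[m];i,c,n=ransac(P,tilt=35);L=(P[i]-Tc[:3,3])@np.stack([tn,Tc[:3,0],tz]).T
    print(cam,m.sum(),i.sum(),'tilt/yaw',np.degrees([np.arcsin(n[2]),np.arctan2(n[1],n[0])]),'normal off (exp .006)',np.median(L[:,0]),'x',np.percentile(L[:,1],[1,99]),'z',np.percentile(L[:,2],[1,99]))
seat=np.array([.593,-.194,.045]);Rs=toolrot(ns,-zs)
up=Tc.copy();up[:3,3]+=[-.02,-.02,.11]
ap=T(Rs,seat+.010*ns+.185*zs);hi=ap.copy();hi[2,3]+=.08
rows(Tc,up,lab='up');rows(up,hi,lab='across');rows(hi,ap,lab='down')
print(hi[:3,3],ap[:3,3])
D=np.linalg.inv(up)@hi;w=R.from_matrix(D[:3,:3])
for f in(0,.25,.5,.75,1):
    M=up[:3,:3]@R.from_rotvec(w.as_rotvec()*f).as_matrix();print('toolz',M[:,2].round(2))
E
```

```text
top 632 570 tilt/yaw [ 35.10257991 -36.42371669] normal off (exp .006) 0.0069904835526636965 x [-0.06318275  0.05486497] z [-0.09274892  0.03400803]
side 926 774 tilt/yaw [ 34.47602636 -36.99544054] normal off (exp .006) 0.005756862550595385 x [-0.06250751  0.05953806] z [-0.09032302  0.03455526]
up 4 rows [-0.0, 0.0, 0.0, 0.231, -0.496, -0.772]
across 22 rows [-0.3, 0.075, 0.859, 0.071, -0.79, 0.122]
down 3 rows [0.0, -0.0, 0.0, 0.0, -0.376, 0.806]
[ 0.53536073 -0.2321506   0.29689312] [ 0.53536073 -0.2321506   0.21689312]
toolz [ 0.46 -0.34 -0.82]
toolz [ 0.34 -0.25 -0.91]
toolz [ 0.27 -0.09 -0.96]
toolz [ 0.28  0.08 -0.96]
toolz [ 0.35  0.23 -0.91]
```

Call:
{"op": "servo_tool", "data": {
  "increments": [
    [0,0,0,0.23,-0.5,-0.77,-1],
    [0,0,0,0.23,-0.5,-0.77,-1],
    [0,0,0,0.23,-0.5,-0.77,-1],
    [0,0,0,0.23,-0.5,-0.77,-1]
  ]
}}

```text
clock: 6.0
eef_pos: [0.5568, 0.2024, 0.326]
tool_rot: [-1.246, 2.467, -0.776]
force: [-1.0, 1.0, -2.7]
finger_gap: 0.0117
grasp_force: 40.0
```

Call:
{"op": "servo_tool", "data": {
  "increments": [
    [-0.3,0.075,0.859,0.071,-0.79,0.122,-1],
    [-0.3,0.075,0.859,0.071,-0.79,0.122,-1],
    [-0.3,0.075,0.859,0.071,-0.79,0.122,-1],
    [-0.3,0.075,0.859,0.071,-0.79,0.122,-1],
    [-0.3,0.075,0.859,0.071,-0.79,0.122,-1],
    [-0.3,0.075,0.859,0.071,-0.79,0.122,-1],
    [-0.3,0.075,0.859,0.071,-0.79,0.122,-1],
    [-0.3,0.075,0.859,0.071,-0.79,0.122,-1],
    [-0.3,0.075,0.859,0.071,-0.79,0.122,-1],
    [-0.3,0.075,0.859,0.071,-0.79,0.122,-1],
    [-0.3,0.075,0.859,0.071,-0.79,0.122,-1],
    [-0.3,0.075,0.859,0.071,-0.79,0.122,-1],
    [-0.3,0.075,0.859,0.071,-0.79,0.122,-1],
    [-0.3,0.075,0.859,0.071,-0.79,0.122,-1],
    [-0.3,0.075,0.859,0.071,-0.79,0.122,-1],
    [-0.3,0.075,0.859,0.071,-0.79,0.122,-1],
    [0,0,0,0,0,0,-1]
  ]
}}

```text
clock: 7.7
eef_pos: [0.6179, -0.1445, 0.3591]
tool_rot: [0.682, 2.803, 0.185]
force: [-0.3, -0.3, -3.1]
finger_gap: 0.0118
grasp_force: 40.0
```

```bash
python3 - <<'E'
from plan import *
for cam,rs in(('top',(185,265,340,420)),('side',(255,310,315,380))):
    a=np.load(f'/tmp/{cam}0.npz');p,d=a['p'],a['d'];W=world(cam,d);hsv=cv2.cvtColor(p,cv2.COLOR_RGB2HSV)
    m=np.zeros((480,640),bool);m[rs[0]:rs[1],rs[2]:rs[3]]=1
    m&=(hsv[...,0]>60)&(hsv[...,0]<90)&(hsv[...,1]>80)&(W[...,2]<.2)&(d>0)
    s=(W-[.593,-.194,.045])@np.stack([ns,ys,zs]).T
    face=m&(s[...,2]>.025)&(s[...,2]<.055)&(abs(s[...,0])<.012)&(abs(s[...,1])<.045)
    L=s[face];print(cam,len(L),'normal by height', [ (np.median(L[(L[:,2]>a)&(L[:,2]<=a+.01),0]).round(4)) for a in(.025,.035,.045)], 'slope in y',np.polyfit(L[:,1],L[:,0],1)[0])
    al=s[m&(abs(s[...,0])<.015)];print(' y',np.percentile(al[:,1],[1,99]),'ztop',np.percentile(al[:,2],99))
seat=np.array([.593,-.194,.045]);Rs=toolrot(ns,-zs)
ap=T(Rs,seat+.010*ns+.185*zs);hi=ap.copy();hi[2,3]+=.08
rows(cur(),hi,lab='rest');print(env.sense()['qpos'].round(2))
E
```

```text
top 187 normal by height [np.float64(0.0041), np.float64(0.0044), np.float64(0.0044)] slope in y -0.00013935747628783805
 y [-0.04933992  0.04825949] ztop 0.06846456695755121
side 89 normal by height [np.float64(-0.0035), np.float64(-0.0033), np.float64(-0.0034)] slope in y -8.028556490501942e-05
 y [-0.04903244  0.04652106] ztop 0.06883803925761213
rest 6 rows [-0.306, 0.078, 0.841, 0.08, -0.748, 0.124]
[-0.42  0.08  0.7   1.56 -0.2   1.28  1.4 ]
```

Call:
{"op": "servo_tool", "data": {
  "increments": [
    [-0.306,0.078,0.841,0.08,-0.748,0.124,-1],
    [-0.306,0.078,0.841,0.08,-0.748,0.124,-1],
    [-0.306,0.078,0.841,0.08,-0.748,0.124,-1],
    [-0.306,0.078,0.841,0.08,-0.748,0.124,-1],
    [-0.306,0.078,0.841,0.08,-0.748,0.124,-1],
    [-0.306,0.078,0.841,0.08,-0.748,0.124,-1],
    [0,0,0,0,0,0,-1]
  ]
}}

```text
clock: 8.4
eef_pos: [0.5355, -0.2296, 0.2957]
tool_rot: [1.361, 2.542, 0.565]
force: [-0.9, -0.4, -2.4]
finger_gap: 0.0115
grasp_force: 40.0
```

```bash
cat >> plan.py <<'E'
seat=np.array([.593,-.194,.045])+.0037*ns-.0017*zs;Rs=toolrot(ns,-zs)
def tgt(gap,foot,foff=.0947): return T(Rs,seat+(.006+gap)*ns+(foff+foot)*zs+.002*ys)
def loc():
    C=cur();v=(C[:3,3]-seat)@np.stack([ns,ys,zs]).T;f=env.sense()['force']@np.stack([ns,ys,zs]).T
    print('gap',(v[0]-.006).round(4),'y',v[1].round(4),'foot',(v[2]-.0947).round(4),'F(n,y,z)',f.round(1),'clock',env.sense()['clock'])
E
python3 - <<'E'
from plan import *
loc();rows(cur(),tgt(.004,.085),lab='appr');print(env.sense()['qpos'].round(2))
E
```

```text
gap 0.035 y 0.002 foot 0.1627 F(n,y,z) [-1.9  0.1 -1.7] clock 8.4
appr 3 rows [0.0, -0.01, 0.007, -0.002, -0.344, 0.864]
[-0.25  0.02  0.85  1.77 -0.45  1.22  1.31]
```

Call:
{"op": "servo_tool", "data": {
  "increments": [
    [0,0,0,0,-0.344,0.864,-1],
    [0,0,0,0,-0.344,0.864,-1],
    [0,0,0,0,-0.344,0.864,-1],
    [0,0,0,0,0,0,-1]
  ]
}}

```text
clock: 8.8
eef_pos: [0.5419, -0.2218, 0.2107]
tool_rot: [1.35, 2.553, 0.564]
force: [-1.4, 0.8, -2.6]
finger_gap: 0.0113
grasp_force: 40.0
```

```bash
python3 - <<'E'
from plan import *
loc()
p,_=snap('top','top3');q,_=snap('side','side3')
c=np.hstack([cv2.resize(p[160:290,320:450],(400,400)),cv2.resize(q[190:330,270:410],(400,400))]);cv2.imwrite('pics/crop4.png',c[:,:,::-1])
E
```

```text
gap 0.0078 y 0.005 foot 0.0817 F(n,y,z) [-1.8  1.4 -2.1] clock 8.8
```

View pics/crop4.png

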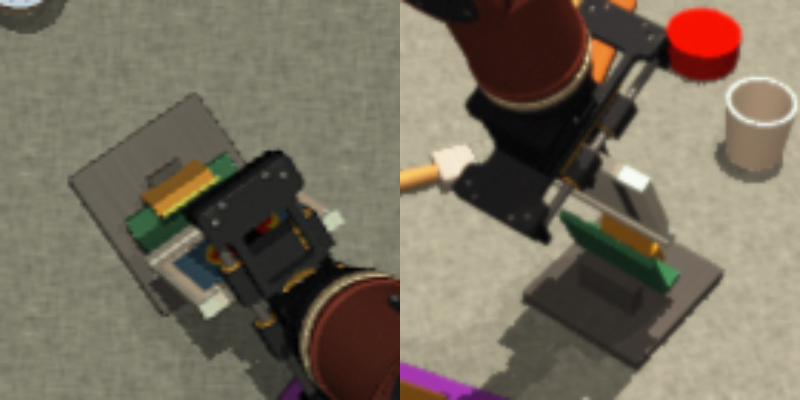

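Call:
{"op": "servo_tool", "data": {
  "increments": [
    [0,0,0,0,0,0,-1],
    [0,0,0,0,0,0,-1]
  ]
}}

```text
clock: 9.1
eef_pos: [0.5443, -0.2239, 0.2166]
tool_rot: [1.346, 2.544, 0.567]
force: [-0.3, -0.2, -2.7]
finger_gap: 0.0114
grasp_force: 40.0
```

```bash
python3 - <<'E'
from plan import *
from fit import ransac
loc();rows(cur(),tgt(.004,.068),N=1,lab='x')
# panel painted-face plane vs stand plane in top view
p,d=np.load('/tmp/top3.npz').values();W=world('top',d)
s=(W-seat)@np.stack([ns,ys,zs]).T
m=(d>0)&(s[...,2]>.085)&(s[...,2]<.15)&(abs(s[...,1])<.06)&(s[...,0]>.004)&(s[...,0]<.035)&((abs(s[...,1])>.035)|(s[...,2]<.105))
L=s[m];print(len(L));
for sgn in(-1,1):
    k=L[:,1]*sgn>.015;print(sgn,k.sum(),np.percentile(L[k,0],[10,50,90]).round(4))
print('footlevel',np.percentile(s[(d>0)&(abs(s[...,0]-.02)<.012)&(abs(s[...,1])<.06)&(s[...,2]>.07)&(s[...,2]<.16)][:,2],[0.5,2,5]))
E
```

```text
gap 0.0111 y 0.002 foot 0.0866 F(n,y,z) [-1.5 -0.1 -2.3] clock 9.1
x 1 rows [0.04, -0.016, 0.115, 0.003, -0.238, 0.62]
161
-1 1 [0.0222 0.0222 0.0222]
1 160 [0.0171 0.0203 0.022 ]
footlevel [0.08114319 0.08436369 0.08757892]
```

Call:
{"op": "servo_tool", "data": {
  "increments": [
    [0,0,0,0,0,0,-1]
  ]
}}

```text
clock: 9.2
eef_pos: [0.5441, -0.2237, 0.2161]
tool_rot: [1.347, 2.544, 0.567]
force: [-0.0, 0.9, -2.3]
finger_gap: 0.0117
grasp_force: 40.0
```

```bash
python3 - <<'E'
from plan import *
loc();rows(cur(),tgt(.005,.068),N=2,lab='x');rows(cur(),tgt(.005,.035),N=4,lab='x');print(env.sense()['joint_velocities'].round(3))
E
```

```text
gap 0.0108 y 0.0023 foot 0.0862 F(n,y,z) [-0.5  0.7 -2.3] clock 9.2
x 2 rows [0.019, -0.011, 0.056, -0.004, -0.097, 0.304]
x 4 rows [0.01, -0.005, 0.028, -0.002, -0.049, 0.427]
[-0.001  0.002 -0.001  0.008 -0.003  0.     0.003]
```

Call:
{"op": "servo_tool", "data": {
  "increments": [
    [0.02,-0.01,0.06,0,-0.1,0.3,-1],
    [0.02,-0.01,0.06,0,-0.1,0.3,-1],
    [0,0,0,0,0,0,-1],
    [0,0,0,0,0,0,-1]
  ]
}}

```text
clock: 9.6
eef_pos: [0.5452, -0.222, 0.1955]
tool_rot: [1.367, 2.541, 0.562]
force: [-0.8, 0.5, -2.8]
finger_gap: 0.0119
grasp_force: 40.0
```

```bash
python3 - <<'E'
from plan import *
loc();rows(cur(),tgt(.005,.04),N=4,lab='x')
E
```

```text
gap 0.0038 y 0.0031 foot 0.0667 F(n,y,z) [-1.6  0.8 -2.4] clock 9.6
x 4 rows [-0.005, -0.005, -0.004, -0.009, 0.011, 0.223]
```

Steady at gap 4 mm. Sliding down slowly behind the flare.

Call:
{"op": "servo_tool", "data": {
  "increments": [
    [0,0,0,0,0.01,0.2,-1],
    [0,0,0,0,0.01,0.2,-1],
    [0,0,0,0,0,0,-1],
    [0,0,0,0,0,0,-1]
  ]
}}

```text
clock: 10.0
eef_pos: [0.5501, -0.219, 0.1852]
tool_rot: [1.367, 2.54, 0.562]
force: [-0.2, -0.0, -2.6]
finger_gap: 0.0118
grasp_force: 40.0
```

```bash
python3 -c "
from plan import *
loc();rows(cur(),tgt(.004,.035),N=4,lab='x')"
```

```text
gap 0.0046 y 0.0029 foot 0.055 F(n,y,z) [-1.3  0.1 -2.3] clock 10.0
x 4 rows [-0.004, -0.004, -0.003, -0.007, -0.005, 0.167]
```

Call:
{"op": "servo_tool", "data": {
  "increments": [
    [0,0,0,0,0,0.17,-1],
    [0,0,0,0,0,0.17,-1],
    [0,0,0,0,0,0.17,-1],
    [0,0,0,0,0,0.17,-1],
    [0,0,0,0,0,0,-1]
  ]
}}

```text
clock: 10.5
eef_pos: [0.557, -0.214, 0.166]
tool_rot: [1.367, 2.541, 0.562]
force: [0.1, 0.3, -3.0]
finger_gap: 0.0117
grasp_force: 40.0
```

```bash
python3 - <<'E'
from plan import *
loc()
p,_=snap('top','top4');q,_=snap('side','side4')
c=np.hstack([cv2.resize(p[170:280,330:440],(400,400)),cv2.resize(q[230:330,300:400],(400,400))]);cv2.imwrite('pics/crop5.png',c[:,:,::-1])
E
```

```text
gap 0.0043 y 0.0032 foot 0.034 F(n,y,z) [-1.   0.1 -2.9] clock 10.5
```

View pics/crop5.png

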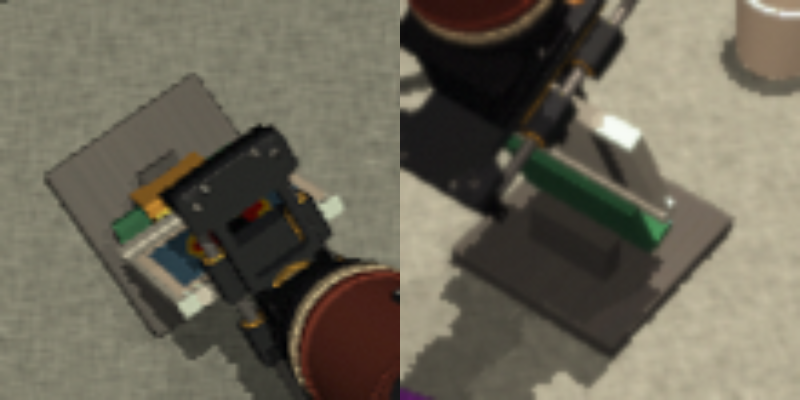

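The foot (light edge, ~(150,240) in the top crop) is in front of the green backrest and behind the brass clip. Continuing down with the gap closing.

Call:
{"op": "servo_tool", "data": {
  "increments": [
    [0,0,0,0,-0.05,0.1,-1],
    [0,0,0,0,-0.04,0.1,-1],
    [0,0,0,0,0,0,-1],
    [0,0,0,0,0,0,-1]
  ]
}}

```text
clock: 11.0
eef_pos: [0.5572, -0.2142, 0.1603]
tool_rot: [1.367, 2.54, 0.563]
force: [-0.6, -0.8, -2.5]
finger_gap: 0.0122
grasp_force: 40.0
```

```bash
python3 -c "
from plan import *
loc()"
```

```text
gap 0.0019 y 0.0029 foot 0.0288 F(n,y,z) [-1.9 -0.3 -1.9] clock 11.0
```

Call:
{"op": "servo_tool", "data": {
  "increments": [
    [0,0,0,0,-0.05,0.1,-1],
    [0,0,0,0,0,0.1,-1],
    [0,0,0,0,0,0,-1],
    [0,0,0,0,0,0,-1]
  ]
}}

```text
clock: 11.4
eef_pos: [0.558, -0.214, 0.1539]
tool_rot: [1.367, 2.54, 0.561]
force: [-2.4, -2.6, -4.1]
finger_gap: 0.0118
grasp_force: 40.0
```

```bash
python3 -c "
from plan import *
loc()"
```

```text
gap -0.0002 y 0.0027 foot 0.0227 F(n,y,z) [-4.8 -0.9 -2.3] clock 11.4
```

Call:
{"op": "servo_tool", "data": {
  "increments": [
    [0,0,0,0,-0.03,0.1,-1],
    [0,0,0,0,0,0.1,-1],
    [0,0,0,0,0,0,-1],
    [0,0,0,0,0,0,-1]
  ]
}}

```text
clock: 11.8
eef_pos: [0.5599, -0.2128, 0.1483]
tool_rot: [1.366, 2.539, 0.562]
force: [0.2, -2.3, -4.9]
finger_gap: 0.0116
grasp_force: 40.0
```

```bash
python3 -c "
from plan import *
loc()"
```

```text
gap -0.0004 y 0.0026 foot 0.0167 F(n,y,z) [-3.1 -2.  -4. ] clock 11.8
```

Call:
{"op": "servo_tool", "data": {
  "increments": [
    [0,0,0,0,0,0.1,-1],
    [0,0,0,0,0,0.1,-1],
    [0,0,0,0,0,0,-1],
    [0,0,0,0,0,0,-1]
  ]
}}

```text
clock: 12.2
eef_pos: [0.5619, -0.2109, 0.1426]
tool_rot: [1.366, 2.54, 0.562]
force: [1.7, -2.6, -6.8]
finger_gap: 0.0116
grasp_force: 40.0
```

```bash
python3 - <<'E'
from plan import *
loc()
p,_=snap('top','top5');q,_=snap('side','side5')
c=np.hstack([cv2.resize(p[170:280,330:440],(400,400)),cv2.resize(q[230:330,300:400],(400,400))]);cv2.imwrite('pics/crop6.png',c[:,:,::-1])
E
```

```text
gap -0.0004 y 0.0031 foot 0.0103 F(n,y,z) [-2.9 -3.2 -6.2] clock 12.2
```

View pics/crop6.png

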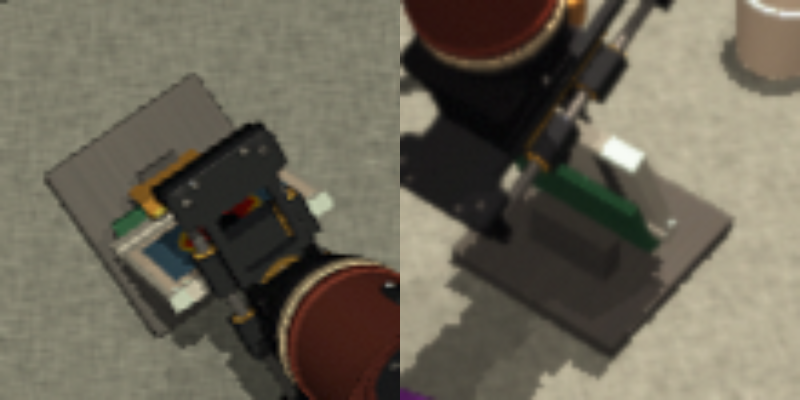

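```bash
python3 - <<'E'
from plan import *
loc();print(env.sense()['torque'])
for k in '45':
    p,d=np.load(f'/tmp/top{k}.npz').values();W=world('top',d)
    s=(W-seat)@np.stack([ns,ys,zs]).T
    hsv=cv2.cvtColor(p,cv2.COLOR_RGB2HSV)
    print('k',k)
    for y0 in(.034,.042,.05,.056):
        m=(d>0)&(abs(s[...,1]-y0)<.004)&(s[...,2]>-.045)&(s[...,2]<.13)&(s[...,0]>-.02)&(s[...,0]<.06)
        o=np.argsort(-s[m][:,2]);print(y0,[(int(1e3*a),int(1e3*b),int(c[0]),int(c[1]),int(c[2])) for (a,_,b),c in zip(s[m][o],p[m][o])][::3])
E
```

```text
gap -0.0004 y 0.0031 foot 0.0104 F(n,y,z) [-3.1 -2.5 -6.3] clock 12.3
[-1.26112665  0.77162351 -0.33856678]
k 4
0.034 [(20, 129, 25, 39, 46), (19, 123, 45, 66, 75), (19, 119, 45, 66, 76), (18, 115, 45, 65, 75), (19, 111, 42, 65, 75), (18, 103, 45, 66, 75), (17, 98, 24, 36, 42), (18, 93, 45, 67, 76), (16, 84, 26, 38, 44), (16, 83, 43, 64, 72), (16, 79, 39, 62, 71), (19, 73, 150, 133, 109), (16, 66, 150, 135, 111), (14, 54, 117, 113, 97), (16, 50, 186, 177, 153), (17, 47, 127, 121, 104), (19, 42, 117, 115, 98), (16, 37, 116, 114, 97), (14, 3, 57, 100, 65), (4, 1, 56, 91, 61), (17, 1, 47, 86, 56), (15, 0, 55, 100, 65), (6, -1, 50, 90, 59), (15, -8, 40, 59, 42), (8, -30, 74, 78, 66), (10, -36, 106, 100, 89), (9, -37, 104, 98, 86), (25, -38, 104, 98, 87), (18, -41, 102, 97, 86), (14, -41, 106, 100, 88), (13, -42, 101, 97, 86), (24, -43, 100, 97, 85), (31, -44, 103, 98, 86), (19, -44, 100, 96, 85)]
0.042 [(17, 129, 44, 66, 74), (16, 125, 70, 79, 81), (19, 120, 43, 64, 73), (16, 111, 43, 65, 74), (18, 107, 56, 70, 74), (16, 105, 40, 62, 72), (19, 103, 41, 63, 72), (17, 97, 45, 61, 69), (18,
[... 5428 characters left out ...]
29, 109), (14, 67, 126, 120, 102), (10, 66, 85, 82, 70), (11, 61, 85, 82, 70), (11, 57, 114, 110, 94), (5, 53, 55, 53, 46), (5, 44, 51, 48, 42), (8, 38, 85, 81, 69), (9, 31, 110, 105, 89), (11, 25, 186, 178, 152), (13, 23, 95, 92, 78), (8, 17, 75, 72, 63), (11, 11, 114, 108, 94), (-16, -22, 64, 61, 55), (-13, -22, 64, 61, 54), (-16, -25, 47, 44, 39), (-9, -28, 93, 88, 78), (-4, -30, 91, 88, 78), (-3, -31, 91, 88, 78), (-9, -32, 79, 76, 67), (1, -33, 99, 94, 83), (10, -35, 102, 96, 84), (0, -36, 96, 91, 80), (4, -36, 104, 98, 86), (-4, -37, 92, 88, 78), (6, -38, 103, 97, 86), (11, -38, 103, 97, 86), (23, -39, 104, 98, 86), (8, -40, 104, 98, 86), (19, -42, 103, 97, 86), (16, -43, 104, 99, 87)]
```

Call:
{"op": "servo_tool", "data": {
  "increments": [
    [0,0,0,0,0,0.1,-1],
    [0,0,0,0,0,0,-1],
    [0,0,0,0,0,0,-1]
  ]
}}

```text
clock: 12.6
eef_pos: [0.5629, -0.2104, 0.1401]
tool_rot: [1.366, 2.54, 0.562]
force: [0.1, -1.9, -5.5]
finger_gap: 0.0115
grasp_force: 40.0
```

Call:
{"op": "servo_tool", "data": {
  "increments": [
    [0,0,0,0,0,0.1,-1],
    [0,0,0,0,0,0,-1],
    [0,0,0,0,0,0,-1]
  ]
}}

```text
clock: 12.9
eef_pos: [0.564, -0.2098, 0.1374]
tool_rot: [1.366, 2.54, 0.562]
force: [1.0, -1.7, -3.4]
finger_gap: 0.0117
grasp_force: 40.0
```

```bash
python3 -c "
from plan import *
loc()"
```

```text
gap -0.0005 y 0.0028 foot 0.0047 F(n,y,z) [-1.5 -2.  -3.1] clock 12.9
```

Call:
{"op": "servo_tool", "data": {
  "increments": [
    [0,0,0,0,0,0.07,-1],
    [0,0,0,0,0,0,-1],
    [0,0,0,0,0,0,-1]
  ]
}}

```text
clock: 13.2
eef_pos: [0.5647, -0.2092, 0.1354]
tool_rot: [1.366, 2.54, 0.562]
force: [0.8, -2.0, -6.4]
finger_gap: 0.012
grasp_force: 40.0
```

Call:
{"op": "servo_tool", "data": {
  "increments": [
    [0,0,0,0,0,0.07,-1],
    [0,0,0,0,0,0,-1],
    [0,0,0,0,0,0,-1]
  ]
}}

```text
clock: 13.5
eef_pos: [0.5655, -0.2084, 0.1338]
tool_rot: [1.366, 2.54, 0.563]
force: [-0.6, -0.4, -2.9]
finger_gap: 0.0116
grasp_force: 40.0
```

Call:
{"op": "servo_tool", "data": {
  "increments": [
    [0,0,0,0,0,0.05,-1],
    [0,0,0,0,0,0,-1],
    [0,0,0,0,0,0,-1]
  ]
}}

```text
clock: 13.8
eef_pos: [0.566, -0.2085, 0.1331]
tool_rot: [1.366, 2.539, 0.564]
force: [-4.8, 0.5, 4.1]
finger_gap: 0.0117
grasp_force: 40.0
```

```bash
python3 -c "
from plan import *
loc()"
```

```text
gap -0.0002 y 0.0029 foot -0.0003 F(n,y,z) [-1.6  3.1  5.3] clock 13.8
```

Call:
{"op": "servo_tool", "data": {
  "increments": [
    [0,0,0,0,0,0.04,-1],
    [0,0,0,0,0,0,-1],
    [0,0,0,0,0,0,-1]
  ]
}}

```text
clock: 14.1
eef_pos: [0.566, -0.2085, 0.1331]
tool_rot: [1.366, 2.539, 0.566]
force: [-13.8, 1.0, 15.9]
finger_gap: 0.0116
grasp_force: 40.0
```

```bash
python3 - <<'E'
from plan import *
loc();print(env.sense()['torque'])
p,_=snap('top','top6');q,_=snap('side','side6')
c=np.hstack([cv2.resize(p[170:280,330:440],(400,400)),cv2.resize(q[230:330,300:400],(400,400))]);cv2.imwrite('pics/crop7.png',c[:,:,::-1])
E
```

```text
gap -0.0001 y 0.0028 foot -0.0003 F(n,y,z) [-3.2  8.5 19. ] clock 14.1
[0.68864149 2.10057208 0.83370906]
```

View pics/crop7.png

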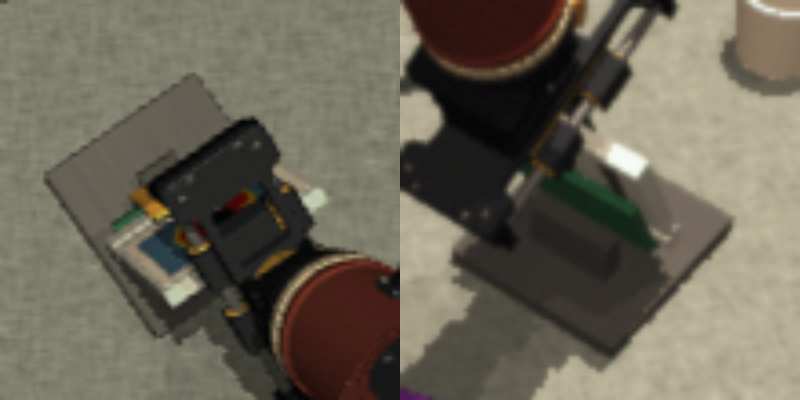

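The panel is down on the ledge: pushing further only raises the force. Relieving the press and releasing.

Call:
{"op": "servo_tool", "data": {
  "increments": [
    [0,0,0,0,0,-0.04,-1],
    [0,0,0,0,0,0,-1]
  ],
  "squeeze": 10
}}

```text
clock: 14.4
eef_pos: [0.5661, -0.2086, 0.133]
tool_rot: [1.366, 2.539, 0.563]
force: [-5.0, 0.4, 6.0]
finger_gap: 0.0121
grasp_force: 10.0
```

Call:
{"op": "servo_tool", "data": {
  "increments": [
    [0,0,0,0,0,0,-0.6],
    [0,0,0,0,0,0,-0.5],
    [0,0,0,0,0,0,-0.3],
    [0,0,0,0,0,0,0],
    [0,0,0,0,0,0,0.2],
    [0,0,0,0,0,0,0.2],
    [0,0,0,0,0,0,0.2],
    [0,0,0,0,0,0,0.2]
  ]
}}

```text
clock: 15.2
eef_pos: [0.5659, -0.2085, 0.1324]
tool_rot: [1.367, 2.54, 0.562]
force: [-0.9, 0.4, -0.4]
finger_gap: 0.0514
grasp_force: 0.0
```

```bash
python3 -c "
from plan import *
loc()"
```

```text
gap -0.0005 y 0.0028 foot -0.0009 F(n,y,z) [-0.6  0.8 -0.2] clock 15.2
```

Retreat up the slope, then look.

Call:
{"op": "servo_tool", "data": {
  "increments": [
    [0,0,0,0,0,-0.4,0.2],
    [0,0,0,0,0,-0.6,0.2],
    [0,0,0,0,0,-0.8,0.2],
    [0,0,0,0,0,-0.9,0.2],
    [0,0,0,0,0,-0.9,0.2],
    [0,0,0,0,0,-0.9,0.2],
    [0,0,0,0,0,-0.9,0.2],
    [0,0,0,0,0,-0.9,0.2],
    [0,0,0,0,0,0,0.2],
    [0,0,0,0,0,0,0.2]
  ]
}}

```text
clock: 16.2
eef_pos: [0.4994, -0.2533, 0.3047]
tool_rot: [1.367, 2.538, 0.563]
force: [0.4, 0.4, -0.5]
finger_gap: 0.0524
grasp_force: 0.0
```

```bash
python3 - <<'E'
from plan import *
p,d=snap('top','top7');q,_=snap('side','side7')
c=np.hstack([cv2.resize(p[150:280,320:450],(400,400)),cv2.resize(q[220:330,290:400],(400,400))]);cv2.imwrite('pics/crop8.png',c[:,:,::-1])
W=world('top',d);s=(W-seat)@np.stack([ns,ys,zs]).T
m=(d>0)&(abs(s[...,1])<.058)&(s[...,2]>.06)&(s[...,2]<.115)&(abs(s[...,0]-.013)<.015)
L=s[m];A=np.c_[L[:,1:],np.ones(len(L))];print(len(L),'slopes y,z, offset',np.linalg.lstsq(A,L[:,0],rcond=None)[0])
m=(d>0)&(abs(s[...,0]-.013)<.006)&(s[...,2]>.07)&(s[...,2]<.14)&(abs(s[...,1])<.08)
print('y',np.percentile(s[m][:,1],[1,99]),'top',np.percentile(s[m][:,2],99))
E
```

```text
491 slopes y,z, offset [-0.00128109 -0.02079786  0.01522537]
y [-0.06040883  0.05778542] top 0.13000091064456037
```

View pics/crop8.png

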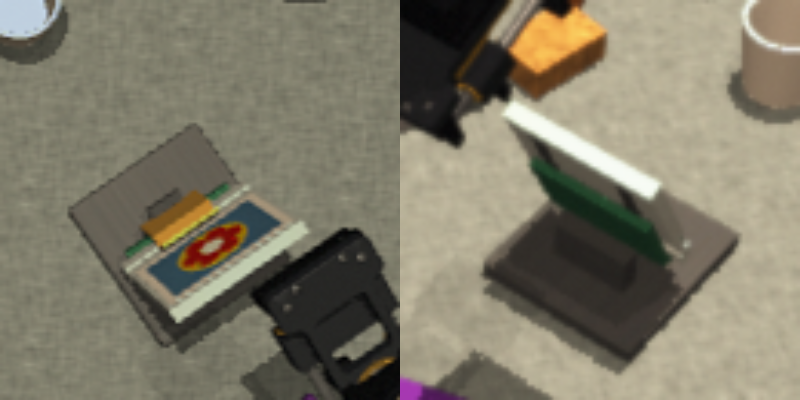

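The panel sits behind the brass clip, flower facing out, centred to within about 2 mm (top crop ~(215,250)), and it lies parallel to the backrest. The gripper is clear of it.

```bash
python3 -c "
from h import env
print(env.hand_in())"
```

```text
the job is handed in; nothing more can be done
None
```

The panel is in the green photo stand, painted side out, roughly centred behind the brass clip and pressed down until it stopped on the ledge; I let go, backed the gripper clear and handed the job in at about 16 s. The clip snap was judged from the force readings and the final pictures, not measured directly.

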